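# Turn on the hob burner under the saucepan

## Robot

A 6-joint arm with a two-finger parallel gripper is mounted at the origin on the work surface. World frame = base frame: x ahead of the robot, y to its left, z up, the work surface at z = 0. Lengths are in m, angles in rad, forces in N, time in s.
With the tool pointing down it reaches from about 0.3 to 0.875 m from the base axis. Payload 6.4 kg.
Tool frame: the origin (TCP) lies between the finger pads; the fingertips stand 19 mm ahead of it and the grasp point (between the pads) is the TCP (ctrl.tips_ahead is the z of the fingertips in the tool frame, in m); z points along the fingers, y is the line along which they close (so a half turn about z gives the same grasp; the last joint's range is limited). The gripper opens to 85 mm and grips with 20 to 120 N. Pads are 22 mm wide; open, the fingers measure 114 mm over their backs; the gripper's body (76 mm by 85 mm) begins 54 mm behind the grasp point. The pads swing forward as they close: fully open they stand 13 mm farther back than shut.
Start: joints at [0.943, 0.181, 1.607, -0, 1.354, -0.206], TCP at [0.235, 0.525, 0.25] pointing down, gripper open.
Joint ranges: [-2.99, 2.99], [-0.89, 2.07], [0.3, 2.58], [-1.14, 4.28], [0, 2.63], [-3.12, 3.12]. Speed limits (rad/s): [2.57, 2.57, 3.01, 3.14, 3.14, 3.14].

## Interface

Orientations are given as a unit quaternion [w, x, y, z].
In Python, from bench import readout, vision, ctrl gives the robot as it stands.
- The arm moves only by the tool play_rows, never from a script. Its arguments are lists of equal length, an entry for each row: "xyz": the shift along the tool's x, y, z in mm, a list of three; "rot": the turn, a rotation vector about the tool's x, y, z in rad, a list of three; "grip": the opening, from 0 (shut) to 1 (fully open). In form: {"xyz": [[x, y, z], ...], "rot": [[rx, ry, rz], ...], "grip": [grip, ...]}. A call has exactly 10 rows; each row is the pose to reach, as a shift and turn from the pose commanded when the call began, along the tool's axes at that moment; what a row does not reach only later rows make up. A row lasts 1/8 s, in which the tool goes at most 62.5 mm and 10.7 degrees, less where a joint would pass 70% of its speed; a pose out of reach is approached as far as the arm can. A call with a gripper value outside its range is refused whole. The fingers move at their own pace and stop on an object; the grip force is fixed at half the most. Time passes only in rows, so rows that repeat a pose let the fingers close, or fill a call up. It gives the time, the measured TCP pose, the force, the opening and the grip force at its end, in the units of the state.
- readout.get_obs(): the state, without advancing time (a new reading comes with each control period).
- vision.camera(name): name is "side" or "top"; returns a dict with "color" (480x640x3 uint8, red, green, blue), "depth" (480x640 float32, m along the optical axis (not along the pixel's ray), 0 where there is no reading), "camera_matrix" (3x3 intrinsics, pixels), "extrinsics" (4x4, takes a point from camera to world coordinates). Camera axes: x right, y down, z forward; pixel columns grow to the right and rows downward; lengths in m; the calibration is good to about 2 mm. A picture is of the moment at which its call begins.
- ctrl.hand_in(): hands the job in; it is judged then, once.
The state is a dict: "time_s": time; "q": joint angles; "dq": joint speeds; "joint_efforts": joint torques, N m; "eef_pos": TCP position; "eef_rot": TCP orientation; "wrist_force": force on the tool from outside, world axes, zero at the start; "torque": the same for the moment, N m; "opening": opening from 0.0 (shut) to 1.0 (fully open); "grasp_force": force on a finger pad.
Only numpy, scipy, OpenCV 4.12 (cv2) and the standard library are available. Lean on these libraries where they do the work, as an engineer would, in place of code of your own. Each camera call takes 0.05 s, during which the arm holds its last target. There are 200 camera calls.

## Task

Turn on the burner under the lidded steel saucepan: push that burner's knob in against its spring, turn it anticlockwise past its safety stop to the large-flame mark, a quarter turn from off, and keep it pushed in there for about three seconds so that the flame guard catches. Then let it spring back out and leave it standing at the large flame. Leave the other knob at off and do not shift the saucepan or the wok.

Things in the scene. Friction and masses are not known exactly. Their poses are not given: they have to be found in the camera images.
- hob: two-burner gas hob, black glass 420 mm deep (x) by 740 mm wide (y), its top 80 mm above the worktop. Origin on the worktop under its middle; x points from the knob edge to the back, y to its left. Knob axes at x -150, y +62 (left) and -62 mm (right). Marks on the glass round each knob: white ring = off (+x side), large orange flame (+y side), small flame (-x side).
- left_burner (a point): middle of the left (+y) burner at the top of its cast-iron pan support, 118 mm above the worktop; the left knob serves it
- right_burner (a point): middle of the right (-y) burner at the top of its pan support, 118 mm above the worktop; the right knob serves it
- left_knob_bar (a point): centre of the left knob's grip bar, on its vertical turning axis, 26 mm above the glass when out; moves with the knob. x lies along the bar, towards the end with the white pointer line; z up. The black bar is 46 long, 12 wide, 22 mm high, its top 11 mm above this point; it stands on a round steel skirt 54 mm across, whose upper face, 11 mm below this point, fingertips beside the bar can press on.
- right_knob_bar (a point): centre of the right knob's grip bar, on its vertical turning axis, 26 mm above the glass when out; moves with the knob. x lies along the bar, towards the end with the white pointer line; z up. The black bar is 46 long, 12 wide, 22 mm high, its top 11 mm above this point; it stands on a round steel skirt 54 mm across, whose upper face, 11 mm below this point, fingertips beside the bar can press on.
- left_knob (a joint): turn of the left knob, rad, anticlockwise from above: 0 = off, pointer to the hob's back; 1.57 = large flame, pointer to its left; 3.1 = small flame; 3.3 = end. A safety stop blocks it at 0.1 to 0.2 unless it is pushed in more than 5 mm; past 1.2 it turns freely, in or out, and stays where it is left (friction 0.06 Nm).
- right_knob (a joint): turn of the right knob; same as the left
- left_knob_press (a joint): how far the left knob is pushed straight down, m: 0 = out, 0.008 = fully in. The spring pushes back with 4.5 N at the start and 11.7 N fully in, and the knob springs out by itself when let go, wherever it is turned to.
- right_knob_press (a joint): how far the right knob is pushed down; same as the left
- saucepan_mid (a point): loose steel saucepan with its lid on, a black lid knob and two steel loop handles, on one of the two burners; 170 mm across, 140 mm high with lid and knob, 1.6 kg; this point is on its axis 50 mm above its base
- saucepan: the same saucepan, origin at the middle of its base
- wok_mid (a point): loose dark grey two-handled wok, empty and open, on the other burner; 220 mm across the rim, 68 mm high; this point is on its axis 34 mm above its base
- wok: the same wok, origin at the middle of its base

How it is judged:
On the way:
1. the knob of the saucepan's burner is held pushed in at the large flame for two seconds (((horizontal distance between saucepan_mid and left_burner below 0.06 m and value of joint left_knob between 1.311 and 1.831 rad and value of joint left_knob_press above 0.004 m) or (horizontal distance between saucepan_mid and right_burner below 0.06 m and value of joint right_knob between 1.311 and 1.831 rad and value of joint right_knob_press above 0.004 m))), for 2 s.
At the end, for the whole second after the job is handed in: The knob of the saucepan's burner stands within 15 degrees of the large flame (1.31 to 1.83 rad) and is out again (in by under 1.5 mm), the other knob is at off (below 0.25 rad) and out, nothing turns, and saucepan and wok are at rest within 20 mm of where they stood (((horizontal distance between saucepan_mid and left_burner below 0.06 m and value of joint left_knob between 1.311 and 1.831 rad and value of joint right_knob below 0.25 rad) or (horizontal distance between saucepan_mid and right_burner below 0.06 m and value of joint right_knob between 1.311 and 1.831 rad and value of joint left_knob below 0.25 rad)) and value of joint each of left_knob_press, right_knob_press below 0.0015 m and velocity of joint left_knob between -0.05 and 0.05 rad/s and velocity of joint right_knob between -0.05 and 0.05 rad/s and distance of each of saucepan_mid, wok_mid from where it was at the start of the episode below 0.02 m and linear speed of each of saucepan, wok below 0.02 m/s); the robot touches nothing.
It fails at once if the knob of the other burner is turned past its safety stop ((horizontal distance between saucepan_mid and left_burner below 0.06 m and value of joint right_knob above 0.5 rad) or (horizontal distance between saucepan_mid and right_burner below 0.06 m and value of joint left_knob above 0.5 rad)).
It fails at once if the saucepan or the wok is shoved or tipped (distance of any of saucepan_mid, wok_mid from where it was at the start of the episode above 0.03 m or angle between any of saucepan, wok's own z axis and vertical above 0.25 rad).
It also fails if it takes over 48 s, if anything falls off the work surface, if the arm or the gripper's body presses on something with over 40 N, if the wrist force passes 120 N, or if a joint passes its speed limit or range.

## Working session

There is one attempt and no reset: what is moved stays moved. The work goes in short steps, Python scripts to look and compute and a tool call to move; the robot and the scene stay as the last step left them, time stands still between calls to the robot, and variables do not carry over. Pictures are saved under pics/ and viewed, at most 10 in all, crops included, and the job is handed in when it is done.

Besides the shell and the picture viewer there is one more tool, called after "Request:" as name(argument=value, ...), one argument or row to a line, values as JSON. play_rows: Moves the arm, as the interface text tells. Its arguments: {"type":"object","properties":{"xyz":{"type":"array","items":{"type":"array","items":{"type":"number"}}},"rot":{"type":"array","items":{"type":"array","items":{"type":"number"}}},"grip":{"type":"array","items":{"type":"number"}}},"required":["xyz","rot","grip"]}

```bash
mkdir -p pics
cat > h.py <<'E'
import numpy as np, cv2
from bench import readout, vision, ctrl
def cam(n,save=None):
    c=vision.camera(n)
    if save: cv2.imwrite('pics/'+save,c['color'][:,:,::-1])
    return c
def world(c,uv,z=None):
    uv=np.atleast_2d(np.array(uv,float)); K=c['camera_matrix'];E=c['extrinsics']
    d=np.c_[(uv[:,0]-K[0,2])/K[0,0],(uv[:,1]-K[1,2])/K[1,1],np.ones(len(uv))]
    if z is None:
        return (d*c['depth'][uv[:,1].astype(int),uv[:,0].astype(int)][:,None])@E[:3,:3].T+E[:3,3]
    r=d@E[:3,:3].T
    return E[:3,3]+r*((z-E[2,3])/r[:,2])[:,None]
E
python3 - <<'E'
from h import *
for n in('top','side'):
    c=cam(n,n+'0.png'); print(n,c['extrinsics'].round(3).tolist(),c['camera_matrix'][0,0])
o=readout.get_obs();print(o['eef_pos'],o['eef_rot'],o['wrist_force'],o['time_s'],ctrl.tips_ahead)
E
```

```text
top [[-0.022, -0.994, 0.112, 0.541], [-1.0, 0.024, 0.009, 0.018], [-0.012, -0.111, -0.994, 1.063], [0.0, 0.0, 0.0, 1.0]] 582.9070503196081
side [[0.844, -0.375, 0.383, 0.333], [-0.536, -0.57, 0.622, -0.444], [-0.015, -0.731, -0.682, 0.644], [0.0, 0.0, 0.0, 1.0]] 440.8122704005384
[0.2351054  0.52420416 0.2494651 ] [-3.24326049e-04  2.09340081e-01  9.77842556e-01 -7.49361640e-04] [ 0.83997849 -0.04338125 -0.69667543] 0.1 0.019
```

View pics/top0.png

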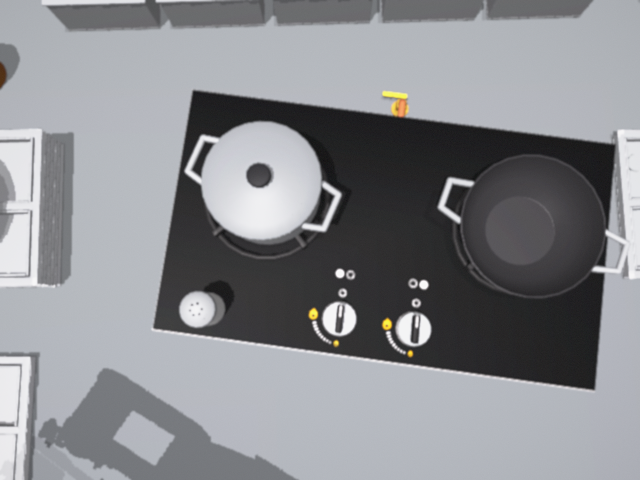

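View pics/side0.png

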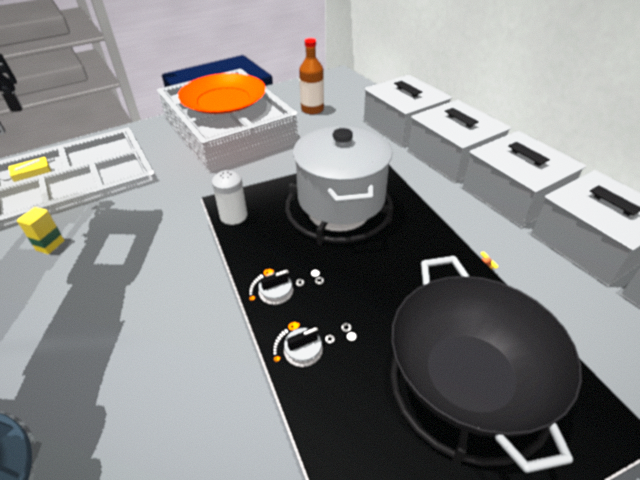

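The saucepan is on the left burner (top view, 262,183), so its knob is the left one at (339,319). The right knob is at (414,329), the wok at (533,227) and a shaker at (200,309). Next I'll measure the left knob.

Run:
```python
from h import *
c=cam('top')
P=[]
for (u,v) in((339,319),(414,329)):
    g=c['color'][v-22:v+23,u-22:u+23].min(2)
    m=(g>110).astype(np.uint8)
    sat=np.ptp(c['color'][v-22:v+23,u-22:u+23].astype(int),axis=2); m[sat>60]=0
    cs,_=cv2.findContours(m,cv2.RETR_EXTERNAL,cv2.CHAIN_APPROX_NONE)
    k=max(cs,key=cv2.contourArea); (x,y),r=cv2.minEnclosingCircle(k); el=cv2.fitEllipse(k)
    w=world(c,[el[0][0]+u-22,el[0][1]+v-22],.093)[0]; P.append(w)
    print('circ',x+u-22,y+v-22,r,'ell',el,'world',w, 'diam',2*r*0.97/583)
    # dark bar
    print('depthpt',world(c,[u,v])[0], world(c,[[u+10,v],[u-10,v]])[:,2])
d=P[0]-P[1];print('dist',np.hypot(*d[:2]),'yaw',np.arctan2(-d[0],d[1]))
# hob front edge
e=world(c,[[155,330],[595,390],[194,91],[613,145]],.08);print(e.round(3))
d=e[0]-e[1];print('edge',np.hypot(*d[:2]),np.arctan2(-d[0],d[1]))
s=cam('side')
g=s['color'][255:315,250:300].min(2);m=(g>120).astype(np.uint8)
cs,_=cv2.findContours(m,cv2.RETR_EXTERNAL,cv2.CHAIN_APPROX_NONE);k=max(cs,key=cv2.contourArea)
print(cv2.boundingRect(k)); hm=world(s,[276,290],.093);print('side',hm)
p=world(c,[200,309]);print('shaker',p,'pan knob',world(c,[259,175]))
cv2.imwrite('pics/k.png',np.hstack([cv2.resize(c['color'][290:360,300:370,::-1],(400,400)),cv2.resize(s['color'][250:320,240:310,::-1],(400,400))]))
```

```text
circ 338.83390045166016 318.51022148132324 17.52870750427246 ell ((21.812679290771484, 21.56037712097168), (33.93233871459961, 34.22834777832031), 108.56378936767578) world [0.5196083  0.00447798 0.093     ] diam 0.05832880370203872
depthpt [0.51942104 0.00452918 0.1170137 ] [0.09662322 0.09836327]
circ 412.91025733947754 328.6439838409424 18.140594482421875 ell ((21.07390785217285, 21.79325294494629), (33.94456100463867, 35.39080810546875), 111.08463287353516) world [ 0.50022358 -0.11711673  0.093     ] diam 0.0603649284663781
depthpt [ 0.50086697 -0.11522871  0.11710009] [0.09811185 0.09435126]
dist 0.12313017160363383 yaw -0.15809043448817875
[[ 0.507  0.312  0.08 ]
 [ 0.394 -0.413  0.08 ]
 [ 0.92   0.248  0.08 ]
 [ 0.804 -0.474  0.08 ]]
edge 0.7341291482668781 -0.15508076485425992
(8, 25, 35, 25)
side [[ 0.5156883  -0.00480111  0.093     ]]
shaker [[0.54043884 0.21506438 0.17799598]] pan knob [[0.7261031  0.11405595 0.25852135]]
```

View pics/k.png

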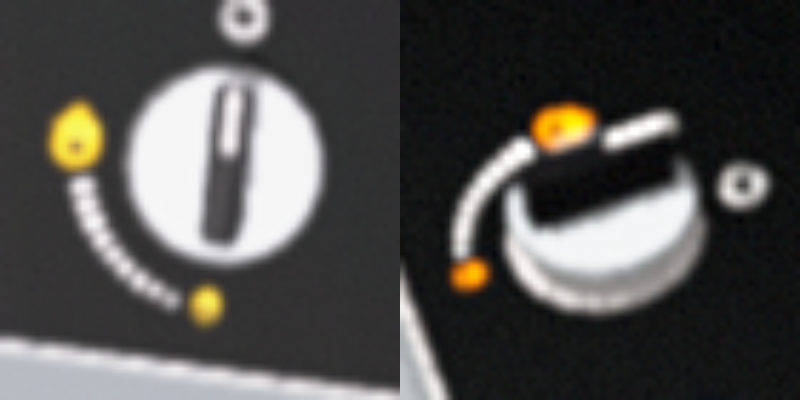

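Request:
play_rows(
  xyz=[
    [-60,-45,0],
    [-120,-90,0],
    [-180,-135,0],
    [-240,-180,0],
    [-300,-225,0],
    [-350,-265,0],
    [-400,-300,0],
    [-440,-335,0],
    [-472,-358,0],
    [-472,-358,0],
  ],
  rot=[
    [0,0,0.18],
    [0,0,0.36],
    [0,0,0.54],
    [0,0,0.72],
    [0,0,0.9],
    [0,0,1.08],
    [0,0,1.26],
    [0,0,1.44],
    [0,0,1.62],
    [0,0,1.8],
  ],
  grip=[0.6,0.6,0.6,0.6,0.6,0.6,0.6,0.6,0.6,0.6],
)

```text
time_s: 1.45
eef_pos: [0.5205, 0.0017, 0.2502]
eef_rot: [0.0, 0.898, 0.44, -0.0]
wrist_force: [-0.3, 1.4, -0.1]
opening: 0.599
grasp_force: 0.0
```

Request:
play_rows(
  xyz=[
    [0,0,0],
    [0,0,0],
    [0,0,0],
    [0,0,0],
    [0,0,0],
    [0,0,0],
    [0,0,0],
    [0,0,0],
    [0,0,0],
    [0,0,0],
  ],
  rot=[
    [0,0,0.18],
    [0,0,0.36],
    [0,0,0.54],
    [0,0,0.72],
    [0,0,0.9],
    [0,0,1.076],
    [0,0,1.076],
    [0,0,1.076],
    [0,0,1.076],
    [0,0,1.076],
  ],
  grip=[0.6,0.6,0.6,0.6,0.6,0.6,0.6,0.6,0.6,0.6],
)

```text
time_s: 2.7
eef_pos: [0.5195, 0.0048, 0.2503]
eef_rot: [-0.0, 0.997, -0.078, 0.0]
wrist_force: [-0.4, 0.3, -1.4]
opening: 0.595
grasp_force: 0.0
```

```bash
cat > st.py <<'E'
from h import *
from scipy.spatial.transform import Rotation as R
o=readout.get_obs(); q=o['eef_rot']; M=R.from_quat(np.r_[q[1:],q[0]]).as_matrix()
print('t',o['time_s'],'p',o['eef_pos'].round(4),'yaw',np.arctan2(M[1,0],M[0,0]).round(4),'z',M[:,2].round(3),'F',np.round(o['wrist_force'],1),'T',np.round(o['torque'],2),'op',o['opening'],'gf',o['grasp_force'],'q',np.round(o['q'],2))
d=M.T@(np.array([0.519,0.0045,0.118])-o['eef_pos']); print('to knob, tool mm',(d*1e3).round(1))
E
python3 st.py
```

```text
t 2.7 p [0.5195 0.0048 0.2503] yaw -0.1552 z [ 0.  0. -1.] F [-0.4  0.3 -1.4] T [-0.01  0.01  0.01] op 0.5947131842943617 gf 0.0 q [-0.22  0.06  1.75  0.    1.34  1.51]
to knob, tool mm [ -0.4   0.3 132.3]
```

Request:
play_rows(
  xyz=[
    [0,0,30],
    [0,0,60],
    [0,0,90],
    [0,0,105],
    [0,0,115],
    [0,0,125],
    [0,0,131],
    [0,0,131],
    [0,0,131],
    [0,0,131],
  ],
  rot=[
    [0,0,0],
    [0,0,0],
    [0,0,0],
    [0,0,0],
    [0,0,0],
    [0,0,0],
    [0,0,0],
    [0,0,0],
    [0,0,0],
    [0,0,0],
  ],
  grip=[0.6,0.6,0.6,0.6,0.6,0.6,0.6,0.6,0.6,0.6],
)

```text
time_s: 3.95
eef_pos: [0.5198, 0.0047, 0.1198]
eef_rot: [0.0, 0.997, -0.078, 0.0]
wrist_force: [0.4, -0.5, 0.3]
opening: 0.603
grasp_force: 0.0
```

```bash
python3 st.py
python3 - <<'E'
from h import *
s=cam('side');t=cam('top')
cv2.imwrite('pics/d.png',np.hstack([cv2.resize(t['color'][250:390,270:410,::-1],(400,400)),cv2.resize(s['color'][210:330,220:340,::-1],(400,400))]))
E
```

```text
t 3.95 p [0.5198 0.0047 0.1198] yaw -0.1562 z [ 0.001 -0.    -1.   ] F [ 0.4 -0.5  0.3] T [ 0.01  0.01 -0.02] op 0.6034010058059499 gf 0.0 q [-0.22  0.22  1.85 -0.    1.07  1.51]
to knob, tool mm [-0.8  0.3  1.8]
```

View pics/d.png

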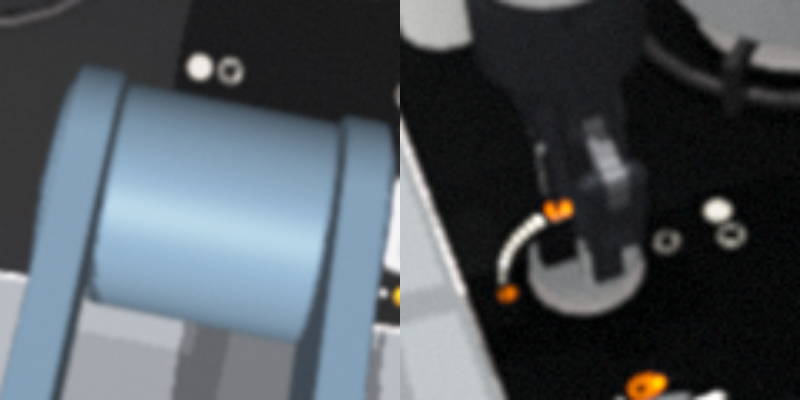

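The side view shows the fingers straddling the bar, with their tips just above the skirt. The near finger is at about (605,265) in the crop. Next I'll close on the bar.

Request:
play_rows(
  xyz=[
    [0,0,0],
    [0,0,0],
    [0,0,0],
    [0,0,0],
    [0,0,0],
    [0,0,0],
    [0,0,0],
    [0,0,0],
    [0,0,0],
    [0,0,0],
  ],
  rot=[
    [0,0,0],
    [0,0,0],
    [0,0,0],
    [0,0,0],
    [0,0,0],
    [0,0,0],
    [0,0,0],
    [0,0,0],
    [0,0,0],
    [0,0,0],
  ],
  grip=[0.45,0.35,0.25,0.2,0.15,0.1,0.05,0.0,0.0,0.0],
)

```text
time_s: 5.3
eef_pos: [0.5196, 0.005, 0.1194]
eef_rot: [-0.0, 0.997, -0.078, 0.0]
wrist_force: [-0.4, 3.7, 3.4]
opening: 0.122
grasp_force: 60.1
```

```bash
python3 st.py
```

```text
t 5.3 p [0.5196 0.005  0.1194] yaw -0.1562 z [ 0.  0. -1.] F [-0.4  3.7  3.4] T [0.62 0.09 0.04] op 0.12239352729662095 gf 60.111740827560425 q [-0.22  0.22  1.85  0.    1.07  1.51]
to knob, tool mm [-0.5  0.5  1.4]
```

Request:
play_rows(
  xyz=[
    [0,0,1],
    [0,0,2],
    [0,0,3],
    [0,0,4],
    [0,0,5],
    [0,0,6],
    [0,0,7],
    [0,0,7],
    [0,0,7],
    [0,0,7],
  ],
  rot=[
    [0,0,0],
    [0,0,0],
    [0,0,0],
    [0,0,0],
    [0,0,0],
    [0,0,0],
    [0,0,0],
    [0,0,0],
    [0,0,0],
    [0,0,0],
  ],
  grip=[0,0,0,0,0,0,0,0,0,0],
)

```text
time_s: 6.55
eef_pos: [0.5197, 0.0049, 0.1129]
eef_rot: [-0.0, 0.997, -0.078, 0.0]
wrist_force: [-2.3, 3.8, 8.8]
opening: 0.124
grasp_force: 60.9
```

```bash
python3 st.py
```

```text
t 6.55 p [0.5197 0.0049 0.1129] yaw -0.1561 z [ 0.  0. -1.] F [-2.3  3.8  8.8] T [0.77 0.42 0.02] op 0.12414696550840665 gf 60.885871052742004 q [-0.22  0.23  1.85  0.    1.06  1.51]
to knob, tool mm [-0.6  0.5 -5.1]
```

Request:
play_rows(
  xyz=[
    [0,0,0.5],
    [0,0,1],
    [0,0,1.5],
    [0,0,2],
    [0,0,2],
    [0,0,2],
    [0,0,2],
    [0,0,2],
    [0,0,2],
    [0,0,2],
  ],
  rot=[
    [0,0,0],
    [0,0,0],
    [0,0,0],
    [0,0,0],
    [0,0,0],
    [0,0,0],
    [0,0,0],
    [0,0,0],
    [0,0,0],
    [0,0,0],
  ],
  grip=[0,0,0,0,0,0,0,0,0,0],
)

```text
time_s: 7.8
eef_pos: [0.5197, 0.0049, 0.1113]
eef_rot: [-0.0, 0.997, -0.078, 0.0]
wrist_force: [-4.2, 5.3, 13.1]
opening: 0.121
grasp_force: 61.5
```

```bash
python3 st.py
```

```text
t 7.8 p [0.5197 0.0049 0.1113] yaw -0.1561 z [ 0.  0. -1.] F [-4.2  5.3 13.1] T [0.89 0.74 0.06] op 0.12101608882852484 gf 61.468448638916016 q [-0.22  0.23  1.85  0.    1.05  1.51]
to knob, tool mm [-0.6  0.5 -6.7]
```

Request:
play_rows(
  xyz=[
    [0,0,0],
    [0,0,0],
    [0,0,0],
    [0,0,0],
    [0,0,0],
    [0,0,0],
    [0,0,0],
    [0,0,0],
    [0,0,0],
    [0,0,0],
  ],
  rot=[
    [0,0,-0.06],
    [0,0,-0.12],
    [0,0,-0.18],
    [0,0,-0.24],
    [0,0,-0.3],
    [0,0,-0.36],
    [0,0,-0.42],
    [0,0,-0.46],
    [0,0,-0.5],
    [0,0,-0.5],
  ],
  grip=[0,0,0,0,0,0,0,0,0,0],
)

```text
time_s: 9.05
eef_pos: [0.5196, 0.0054, 0.1114]
eef_rot: [-0.001, 0.985, 0.171, 0.0]
wrist_force: [-3.7, 7.7, 12.8]
opening: 0.12
grasp_force: 61.5
```

```bash
python3 st.py
```

```text
t 9.05 p [0.5196 0.0054 0.1114] yaw 0.3442 z [ 0.     0.001 -1.   ] F [-3.7  7.7 12.8] T [1.28 0.83 0.  ] op 0.11974739624803515 gf 61.50234639644623 q [-0.22  0.23  1.86  0.    1.05  1.01]
to knob, tool mm [-0.9  0.7 -6.6]
```

Request:
play_rows(
  xyz=[
    [0,0,0],
    [0,0,0],
    [0,0,0],
    [0,0,0],
    [0,0,0],
    [0,0,0],
    [0,0,0],
    [0,0,0],
    [0,0,0],
    [0,0,0],
  ],
  rot=[
    [0,0,-0.12],
    [0,0,-0.24],
    [0,0,-0.36],
    [0,0,-0.48],
    [0,0,-0.6],
    [0,0,-0.72],
    [0,0,-0.84],
    [0,0,-0.96],
    [0,0,-1.07],
    [0,0,-1.07],
  ],
  grip=[0,0,0,0,0,0,0,0,0,0],
)

```text
time_s: 10.3
eef_pos: [0.5187, 0.0062, 0.1113]
eef_rot: [-0.001, 0.76, 0.65, 0.0]
wrist_force: [-8.1, 9.6, 18.3]
opening: 0.122
grasp_force: 62.0
```

```bash
python3 st.py; python3 -c "
from h import *
s=cam('side')
cv2.imwrite('pics/e.png',cv2.resize(s['color'][210:330,200:360,::-1],(640,480)))"
```

```text
t 10.3 p [0.5187 0.0062 0.1113] yaw 1.4152 z [-0.002  0.002 -1.   ] F [-8.1  9.6 18.3] T [ 1.74  1.32 -0.  ] op 0.12197967579612608 gf 62.027862668037415 q [-0.22  0.23  1.86  0.    1.06 -0.06]
to knob, tool mm [-1.6  0.5 -6.7]
```

View pics/e.png

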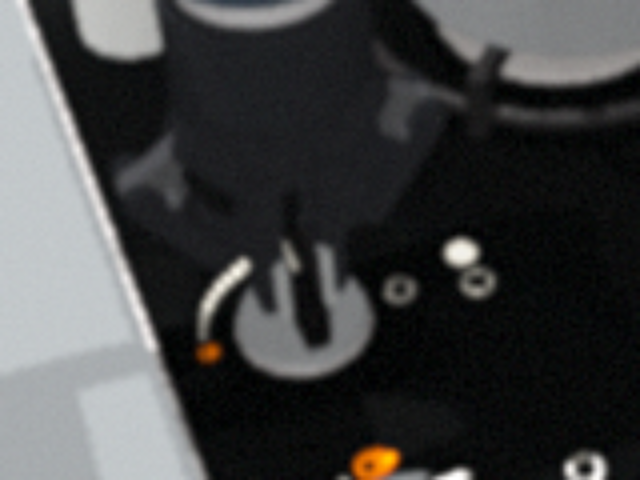

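The bar has turned a quarter with the fingers and the pointer is to the left, at (290,255). It's fully pressed, at 18 N. I'll hold it there.

Request:
play_rows(
  xyz=[
    [0,0,0],
    [0,0,0],
    [0,0,0],
    [0,0,0],
    [0,0,0],
    [0,0,0],
    [0,0,0],
    [0,0,0],
    [0,0,0],
    [0,0,0],
  ],
  rot=[
    [0,0,0],
    [0,0,0],
    [0,0,0],
    [0,0,0],
    [0,0,0],
    [0,0,0],
    [0,0,0],
    [0,0,0],
    [0,0,0],
    [0,0,0],
  ],
  grip=[0,0,0,0,0,0,0,0,0,0],
)

```text
time_s: 11.6
eef_pos: [0.5188, 0.0062, 0.1113]
eef_rot: [-0.001, 0.76, 0.65, 0.0]
wrist_force: [-7.2, 10.3, 16.8]
opening: 0.119
grasp_force: 62.0
```

Request:
play_rows(
  xyz=[
    [0,0,0],
    [0,0,0],
    [0,0,0],
    [0,0,0],
    [0,0,0],
    [0,0,0],
    [0,0,0],
    [0,0,0],
    [0,0,0],
    [0,0,0],
  ],
  rot=[
    [0,0,0],
    [0,0,0],
    [0,0,0],
    [0,0,0],
    [0,0,0],
    [0,0,0],
    [0,0,0],
    [0,0,0],
    [0,0,0],
    [0,0,0],
  ],
  grip=[0,0,0,0,0,0,0,0,0,0],
)

```text
time_s: 12.85
eef_pos: [0.5188, 0.0062, 0.1113]
eef_rot: [-0.001, 0.76, 0.65, 0.0]
wrist_force: [-7.5, 9.0, 17.2]
opening: 0.119
grasp_force: 62.0
```

Request:
play_rows(
  xyz=[
    [0,0,0],
    [0,0,0],
    [0,0,0],
    [0,0,0],
    [0,0,0],
    [0,0,0],
    [0,0,0],
    [0,0,0],
    [0,0,0],
    [0,0,0],
  ],
  rot=[
    [0,0,0],
    [0,0,0],
    [0,0,0],
    [0,0,0],
    [0,0,0],
    [0,0,0],
    [0,0,0],
    [0,0,0],
    [0,0,0],
    [0,0,0],
  ],
  grip=[0,0,0,0,0,0,0,0,0,0],
)

```text
time_s: 14.1
eef_pos: [0.5187, 0.0062, 0.1113]
eef_rot: [-0.001, 0.76, 0.65, 0.0]
wrist_force: [-7.0, 10.5, 18.0]
opening: 0.122
grasp_force: 62.0
```

Request:
play_rows(
  xyz=[
    [0,0,-2],
    [0,0,-4],
    [0,0,-6],
    [0,0,-8],
    [0,0,-8],
    [0,0,-8],
    [0,0,-8],
    [0,0,-8],
    [0,0,-8],
    [0,0,-8],
  ],
  rot=[
    [0,0,0],
    [0,0,0],
    [0,0,0],
    [0,0,0],
    [0,0,0],
    [0,0,0],
    [0,0,0],
    [0,0,0],
    [0,0,0],
    [0,0,0],
  ],
  grip=[0,0,0,0,0,0.1,0.3,0.5,0.5,0.5],
)

```text
time_s: 15.35
eef_pos: [0.5195, 0.0045, 0.1182]
eef_rot: [0.0, 0.76, 0.649, -0.0]
wrist_force: [0.5, 0.6, 0.6]
opening: 0.495
grasp_force: 0.0
```

Request:
play_rows(
  xyz=[
    [0,0,0],
    [0,0,0],
    [0,0,-10],
    [0,0,-30],
    [0,0,-60],
    [0,0,-90],
    [0,0,-120],
    [0,0,-150],
    [0,0,-150],
    [0,0,-150],
  ],
  rot=[
    [0,0,0],
    [0,0,0],
    [0,0,0],
    [0,0,0],
    [0,0,0],
    [0,0,0],
    [0,0,0],
    [0,0,0],
    [0,0,0],
    [0,0,0],
  ],
  grip=[0.5,0.5,0.5,0.5,0.5,0.5,0.5,0.5,0.5,0.5],
)

```text
time_s: 16.6
eef_pos: [0.5191, 0.0049, 0.2678]
eef_rot: [-0.0, 0.76, 0.649, -0.0]
wrist_force: [-1.0, 0.8, -0.9]
opening: 0.497
grasp_force: 0.0
```

```bash
python3 st.py; python3 -c "
from h import *
s=cam('side','f.png')
print(world(s,[343,133]))"
```

```text
t 16.6 p [0.5191 0.0049 0.2678] yaw 1.4138 z [-0.001  0.    -1.   ] F [-1.   0.8 -0.9] T [ 0.02 -0.01 -0.02] op 0.4974840422074066 gf 0.0 q [-0.22  0.04  1.73 -0.    1.38 -0.06]
to knob, tool mm [-4.000e-01  1.000e-01  1.498e+02]
[[0.72528688 0.11249238 0.25796046]]
```

View pics/f.png

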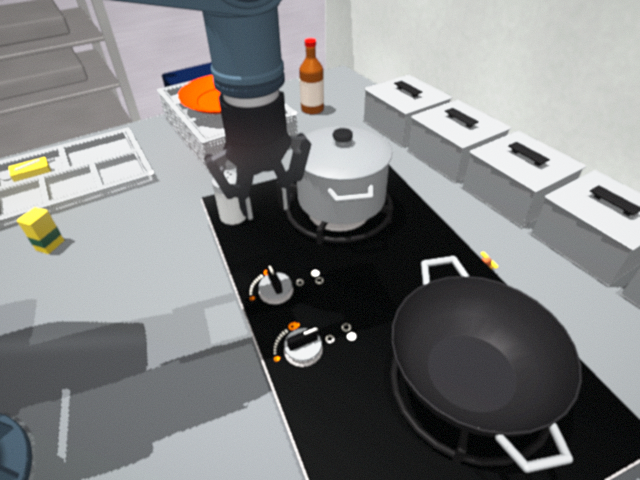

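The left knob, at (276,287), has its pointer toward the large flame. The right knob, at (303,347), is still at off. The pans haven't moved and the arm is clear, so I'm handing in.

```bash
python3 -c "
from bench import ctrl
print(ctrl.hand_in())"
```

```text
the job is handed in; nothing more can be done
None
```

I pushed the left knob (the saucepan's burner) in, turned it to the large flame, held it there for over 3 s and let it spring back out; the right knob is still at off, neither pan was moved, and the job is handed in, with no verdict shown.

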